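# Clamp a flowerpot in the drilling jig

### The job

Get the upturned flowerpot held for drilling: push the jig's cam lever round to its low point to free the slide, push the slide gently forward by its upright push plate until the pot is home and snug between the two V-blocks, then push the lever back round to lock the slide. Do not force the slide while it is locked, work by pushing with the fingertips only so that the pot stays standing on its board and is never lifted, and leave the other wares where they are.

Things in the scene. Friction and masses are not known exactly. Their poses are not given: they have to be found in the camera images.
- jig: Drilling jig screwed to the bench: a plywood board 350 x 190 x 18 mm. Its origin lies at bench height in the middle of the slide's track; its x axis is the slide's forward direction (away from the robot), y to the left, z up. The board spans x -145..+205 and y -85..+105 mm. A fixed V-block (rubber-faced, 18 to 48 mm above the bench) stands at the far end, x 140..206 mm.
- seat (a point): Point in the jig (x 120, y 0, 60.5 mm above the bench) where the pot's centre lies when the pot is home in the fixed far V-block.
- slide (a joint): Travel of the slide, an aluminium bar, along the jig's +x, m: 0 fully back, 0.075 at its end stop; about 0.065 when the pot is clamped home. Starts at 0 to 0.02. It carries the jaw V-block, in front, and the push plate. Free, it takes about 3 N to push, plus about 3 N to push the pot along the board; locked, it resists about 30 N. It stays where it is left.
- push_face (a point): Middle of the rear face (towards the robot) of the slide's upright push plate, 85 mm above the bench. The plate is 46 mm wide, 14 mm thick and stands 37 to 107 mm above the bench; push it along the jig's +x. Behind it is only the slide's low tail, up to 38 mm above the bench.
- jaw_seat (a point): Point fixed to the slide where the pot's centre lies when the pot sits in the jaw V-block (60.5 mm above the bench, 124 mm ahead of push_face). With the pot clamped home it coincides with seat.
- cam (a joint): Cam and lever angle, rad, growing counter-clockwise from above: 0 = low point, lever at its stop, slide free; the brake bites from 1.1; locked from 1.35 up; stop at 1.65. Starts locked, 1.38 to 1.55. At 0 the lever points 45 degrees left of the jig's +x (towards +y), at 1.57 half-way between +y and -x. The knob needs 2 to 5 N, about 12 N near lock; it stays where left.
- cam_pivot (a point): The cam's upright pivot axis, beside the slide (jig x -60, y 56 mm), given 84.5 mm above the bench; the pivot itself is only 50 mm high. The cam disc is 48 mm across.
- cam_knob (a point): Middle of the upright black knob at the end of the cam lever, 84.5 mm above the bench, 90 mm from the pivot axis. The knob is 24 mm in diameter and spans 60 to 109 mm above the bench; the flat lever below it is 18 mm wide, 36 to 42 mm above the bench.
- pot_center (a point): Centre, half-way up (42.5 mm above the board), of the upturned terracotta flowerpot that stands loose on the jig's board between the V-blocks: 100 mm across at the rim, which is down, 68 mm across at the top, 85 mm high, 0.3 to 0.6 kg.
- bowl: Loose terracotta bowl, 120 mm across, 45 mm high, to the right of the jig; origin at the centre of its underside. Not part of the job.
- casserole: Loose small black lidded casserole, 106 mm across, 99 mm high, to the right of the jig; origin at the centre of its underside. Not part of the job.
- brush: Loose flat brush with a wooden handle, about 200 mm long, lying to the left of the jig; origin under its middle, x along it. Not part of the job.
Things that resemble listed ones, but are neither listed nor needed, are in the scene too. Leave any red or white look-alike of the part that bears pot_center alone.

How it is judged:
By the outcome, as a careful person would: the job done as asked, in the order asked, and still so for the second after the job is handed in, with the robot touching nothing.
It also fails if it takes over 72 s, if anything falls off the work surface, if the arm or the gripper's body presses on something with over 40 N, if the wrist force passes 120 N, or if a joint passes its speed limit or range.

### The arm

A 7-joint arm with a two-finger parallel gripper is mounted at the origin on the work surface. World frame = base frame: x ahead of the robot, y to its left, z up, the work surface at z = 0. Lengths are in m, angles in rad, forces in N, time in s.
With the tool pointing down it reaches from about 0.4 to 0.85 m from the base axis. Payload 4.5 kg.
Tool frame: the origin (TCP) lies on the centre line of the jaws, within the pads' length; the fingertips stand r.tip_extent ahead of it and the grasp point (between the pads) is the TCP (r.tip_extent is the distance from the TCP to the fingertips, in m); z points along the fingers, y is the line along which they close (so a half turn about z gives the same grasp; the last joint's range is limited). The gripper opens to 88 mm and grips with 3 to 60 N. Pads are 18 mm wide; open, the fingers measure 123 mm over their backs; the gripper's body (75 mm by 187 mm) begins 45 mm behind the grasp point.
Start: joints at [1.137, 0.689, -0.195, 1.565, 0.157, 0.902, -0.215], TCP at [0.282, -0.558, 0.258] pointing down, gripper open.
Joint ranges: [-3.01, 3.01], [-0.46, 2.08], [-1.47, 1.51], [0.13, 2.56], [-1, 4.14], [0.04, 2.09], [-2.66, 2.66]. Speed limits (rad/s): [2.57, 2.57, 3.14, 3.14, 3.14, 3.14, 3.14].

### API

Orientations are given as a unit quaternion [x, y, z, w].
In Python, from plant import sensors, vision, finish_job, r gives the robot as it stands. The module is installed in compiled form; this text tells all that it offers.
- The arm moves only by the tool step_arm, never from a script. Its argument "steps" is a list of rows, each a list of 2 entries, a list of its own where there are three numbers: the shift along the tool's x, y, z in cm, then the turn, a rotation vector about the tool's x, y, z in degrees. A call has 1 to 12 rows; each row shifts and turns the commanded pose from where the row before left it, along the tool's axes as they then stand; what a row does not reach is not made up. A row lasts 1/8 s, in which the tool goes at most 62.5 mm and 10.7 degrees, less where a joint would pass 70% of its speed; a pose out of reach is approached as far as the arm can. A call with a gripper value outside its range is refused whole. "claw" is the opening, from -1 (shut) to 1 (fully open), set as the call begins (left out, the last holds). The fingers move at their own pace and stop on an object; "grip_force" is the grip in N (left out, the last holds). Time passes only in rows, so rows that do not move let the fingers close. It gives the time, the measured TCP pose, the force, the opening and the grip force at its end, in the units of the state.
- sensors.get_state(): the state, without advancing time (a new reading comes with each control period).
- vision.snapshot(name): name is "scene" or "top"; returns a dict with "img" (480x640x3 uint8, red, green, blue), "fx", "fy", "cx", "cy" (pixels), "position" and "rotation" of the camera in the world. Camera axes: x right, y down, z forward; pixel columns grow to the right and rows downward; lengths in m; the calibration is good to about 2 mm. A picture is of the moment at which its call begins. There is no depth.
- finish_job(): hands the job in; it is judged then, once.
The state is a dict: "clock": time; "q": joint angles; "qd": joint speeds; "joint_torque": joint torques, N m; "tool_pos": TCP position; "eef_rot": TCP orientation; "contact_force": force on the tool from outside, world axes, zero at the start; "moment": the same for the moment, N m; "opening": opening from 0.0 (shut) to 1.0 (fully open); "finger_force": force on a finger pad.
Only numpy, scipy, OpenCV 4.12 (cv2) and the standard library are available. Lean on these libraries where they do the work, as an engineer would, in place of code of your own. Each camera call takes 0.05 s, during which the arm holds its last target. There are 200 camera calls.

## Working session

There is one attempt and no reset: what is moved stays moved. The work goes in short steps, Python scripts to look and compute and a tool call to move; the robot and the scene stay as the last step left them, time stands still between calls to the robot, and variables do not carry over. Pictures are saved under pics/ and viewed, at most 10 in all, crops included, and the job is handed in when it is done.

Besides the shell and the picture viewer there is one more tool, called after "Call:" by a JSON object that holds its "api" and its "payload", one argument or row to a line. step_arm: Moves the arm, as the interface text tells. Its arguments: {"type":"object","properties":{"steps":{"type":"array"},"claw":{"type":"number"},"grip_force":{"type":"number"}},"required":["steps"]}

```bash
mkdir -p pics; cat > h.py <<'E'
import numpy as np, cv2
from plant import sensors, vision, finish_job, r
from scipy.spatial.transform import Rotation as R
def snap(n,f):
    s=vision.snapshot(n); cv2.imwrite('pics/'+f,s['img'][:,:,::-1]); return s
def rot(s):
    M=np.array(s['rotation']); return M if M.shape==(3,3) else R.from_quat(M).as_matrix()
def onplane(s,u,v,z):
    d=rot(s)@np.array([(u-s['cx'])/s['fx'],(v-s['cy'])/s['fy'],1]); p=np.array(s['position']); return p+d*(z-p[2])/d[2]
def proj(s,P):
    c=rot(s).T@(np.array(P)-np.array(s['position'])); return s['fx']*c[0]/c[2]+s['cx'],s['fy']*c[1]/c[2]+s['cy']
E
python3 - <<'E'
from h import *
for n in('scene','top'):
    s=snap(n,n+'0.png'); print(n,s['position'],s['rotation'],s['fx'],s['cx'],s['cy'])
st=sensors.get_state(); print(st['clock'],st['tool_pos'],st['eef_rot'],st['opening'],r.tip_extent)
print(R.from_quat(st['eef_rot']).as_matrix().round(3))
E
```

```text
scene [1.10726291 0.25290554 0.64581178] [ 0.53671679  0.7444987  -0.32744553 -0.22458003] 450.66591624237293 318.59211602626556 237.71701435783868
top [0.38019705 0.03948701 1.11711088] [ 0.70952186 -0.70041491  0.05253107 -0.05690486] 580.5097787564416 337.9078545189144 244.7622873335327
0.1 [ 0.28156918 -0.55741015  0.25698184] [ 9.72762595e-01  2.31802210e-01 -2.27835430e-04 -7.85004125e-04] 0.999572486144304 0.019
[[ 0.893  0.451 -0.001]
 [ 0.451 -0.893  0.001]
 [-0.    -0.002 -1.   ]]
```

View pics/top0.png

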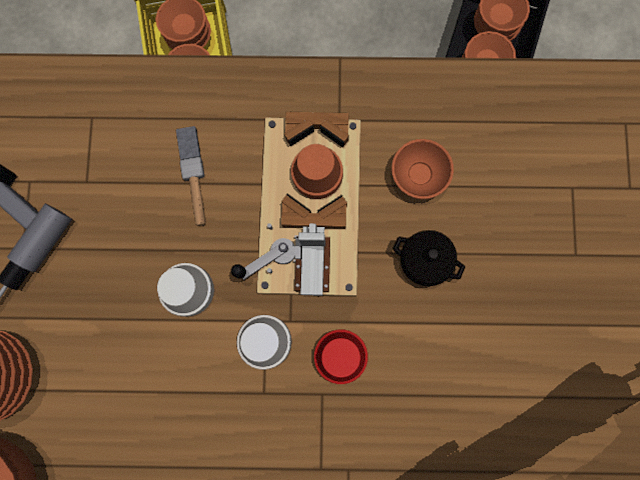

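View pics/scene0.png

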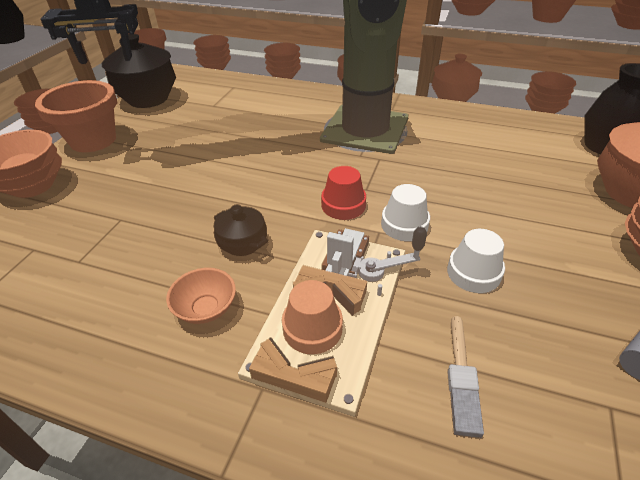

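The top view shows the jig with board corners near (265,119), (361,121), (357,296) and (258,293). The knob is at (238,271), the pivot at (283,250) and the push plate at about (312,235).

Pot candidates are terracotta (318,170), white (185,289), white (264,342) and red (341,356). The terracotta one fits, because it is the only one on the board between the V-blocks. I'll confirm it in a crop.

```bash
python3 - <<'E'
from h import *
s=snap('top','t1.png'); im=s['img']
c=im[100:310,170:390]; cv2.imwrite('pics/c1.png',cv2.resize(c,None,fx=2.8,fy=2.8,interpolation=cv2.INTER_CUBIC)[:,:,::-1])
hsv=cv2.cvtColor(im,cv2.COLOR_RGB2HSV)
print('origin proj',proj(s,[0,0,0]))
print('corners',[onplane(s,u,v,.018)[:2].round(4) for u,v in[(265,119),(361,121),(357,296),(258,293)]])
print('screws',[onplane(s,u,v,.02)[:2].round(4) for u,v in[(272,124),(353,125.5),(348.5,287),(265,287)]])
print('board px',hsv[270,345],hsv[140,350],'bench',hsv[200,240])
m=(hsv[:,:,2]<60).astype(np.uint8); n,l,S,C=cv2.connectedComponentsWithStats(m)
for i in range(1,n):
    if 220<C[i][0]<256 and 255<C[i][1]<290 and S[i][4]>20: print('knob',C[i],S[i],onplane(s,*C[i],.1)[:2])
print('pivot',onplane(s,283,250,.05)[:2])
for nm,(u,v) in dict(w1=(178,286),w2=(262,341),red=(341,357),pot=(316,161)).items(): print(nm,onplane(s,u,v,.1)[:2])
E
```

```text
origin proj (np.float64(360.24125642816665), np.float64(549.5317381985732))
corners [array([0.8026, 0.1955]), array([0.8006, 0.005 ]), array([0.4543, 0.0101]), array([0.4575, 0.1975])]
screws [array([0.7916, 0.181 ]), array([0.7904, 0.0208]), array([0.4709, 0.0263]), array([0.4689, 0.1843])]
board px [ 18  94 199] [ 21  91 198] bench [ 15 137 136]
knob [238.61578947 272.03684211] [230 264  23  18 190] [0.48817364 0.22115656]
pivot [0.53567555 0.14915152]
w1 [0.46218291 0.32673112]
w2 [0.36888451 0.17591123]
red [0.34354154 0.03893474]
pot [0.69232934 0.08866258]
```

View pics/c1.png

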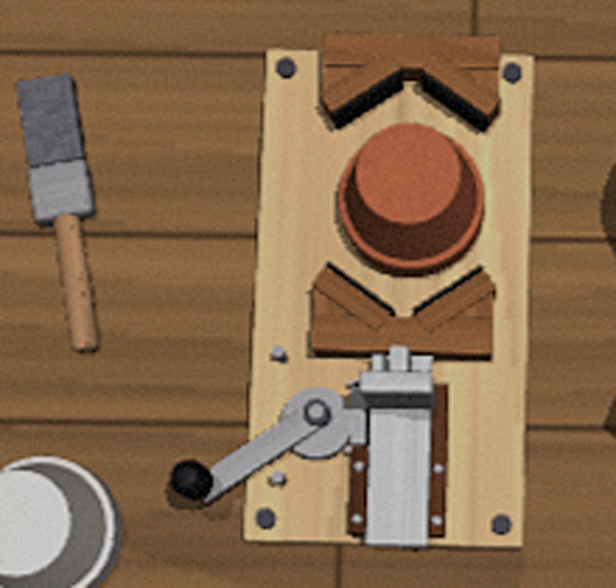

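The crop confirms the terracotta pot at crop (410,190), standing between the V-blocks. The knob is at crop (192,476) and the plate at (397,385). From these, the jig origin is about (0.599,0.093), its yaw about -0.7°, and the cam about 1.41. I'll shut the claw, square the tool and travel over.

Call:
{"api": "step_arm", "payload": {
  "steps": [
    [[0, 0, 0], [0, 0, 8.9]],
    [[0, 0, 0], [0, 0, 8.9]],
    [[0, 0, 0], [0, 0, 9]],
    [[4, -4, 0], [0, 0, 0]],
    [[4, -4, 0], [0, 0, 0]],
    [[4, -4, 0], [0, 0, 0]],
    [[3, -5, 0], [0, 0, 0]],
    [[0, -5, 0], [0, 0, 0]],
    [[0, -5, 0], [0, 0, 0]],
    [[0, -5, 0], [0, 0, 0]],
    [[0, -5, 0], [0, 0, 0]],
    [[0, -5, 0], [0, 0, 0]]
  ],
  "claw": -1,
  "grip_force": 10
}}

```text
clock: 1.65
tool_pos: [0.4317, -0.1362, 0.2577]
eef_rot: [1.0, 0.0, 0.0, -0.0]
contact_force: [0.4, 0.7, 0.0]
opening: 0.006
finger_force: 0.0
```

Call:
{"api": "step_arm", "payload": {
  "steps": [
    [[0.4, -4.8, 0], [0, 0, 0]],
    [[0.4, -4.9, 0], [0, 0, 0]],
    [[0.4, -4.9, 0], [0, 0, 0]],
    [[0.4, -4.9, 0], [0, 0, 0]],
    [[0.4, -4.9, 0], [0, 0, 0]],
    [[0.4, -4.9, 0], [0, 0, 0]],
    [[0.4, -4.8, 0], [0, 0, 0]],
    [[0, 0, 3], [0, 0, -9]],
    [[0, 0, 3], [0, 0, -9]],
    [[0, 0, 3], [0, 0, -9]],
    [[0, 0, 0], [0, 0, -8]],
    [[0, 0, 0], [0, 0, 0]]
  ]
}}

```text
clock: 3.15
tool_pos: [0.4597, 0.2031, 0.1673]
eef_rot: [0.954, 0.3, -0.0, -0.0]
contact_force: [-0.7, -0.7, 0.3]
opening: 0.009
finger_force: 0.0
```

```bash
python3 - <<'E'
from h import *
s=snap('scene','s2.png'); im=s['img']
cv2.imwrite('pics/c2.png',cv2.resize(im[100:400,230:530],None,fx=2,fy=2)[:,:,::-1])
st=sensors.get_state(); print(st['tool_pos'],st['contact_force'])
k=np.array([.4884,.2234,.0845]); print(proj(s,k),proj(s,[.540,.1497,.05]),proj(s,st['tool_pos']+np.array([0,0,-.019])))
hsv=cv2.cvtColor(im,cv2.COLOR_RGB2HSV)
o=np.array([.5994,.093]);
for j in [(-.145,-.085),(-.145,.105),(.205,-.085),(.205,.105)]:
    c,n=np.cos(-.012),np.sin(-.012); print(j,proj(s,[o[0]+c*j[0]-n*j[1],o[1]+n*j[0]+c*j[1],.018]))
E
```

```text
[0.45990576 0.20313002 0.16763377] [ 0.46464232 -0.60834436 -1.15376254]
(np.float64(418.86018614900394), np.float64(237.30631124848543)) (np.float64(371.05823029459197), np.float64(261.06359866125706)) (np.float64(415.0345139039365), np.float64(197.95051311999848))
(-0.145, -0.085) (np.float64(314.67342128175596), np.float64(228.17599808994544))
(-0.145, 0.105) (np.float64(405.13075537561843), np.float64(248.56036557079713))
(0.205, -0.085) (np.float64(237.91967451609722), np.float64(371.42978520997247))
(0.205, 0.105) (np.float64(355.8872598434091), np.float64(409.9508813680492))
```

View pics/c2.png

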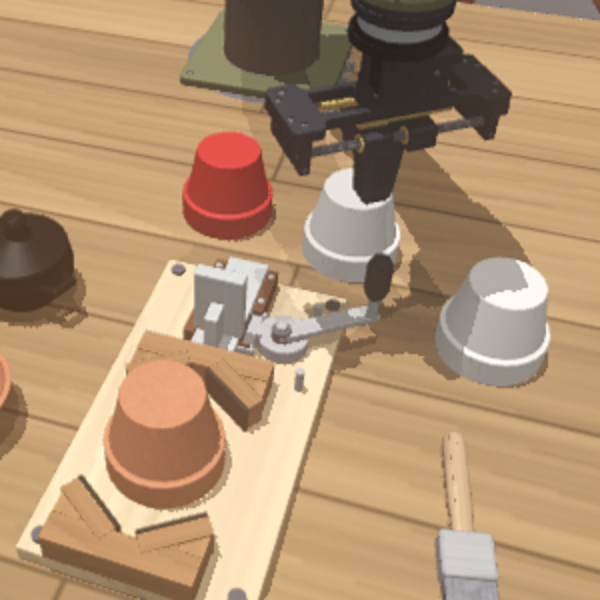

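The scene view agrees with the projections: knob at crop (378,275), tip above and behind it at (370,196), and clear space for the descent.

Call:
{"api": "step_arm", "payload": {
  "steps": [
    [[0, 0, 3], [0, 0, 0]],
    [[0, 0, 3], [0, 0, 0]],
    [[0, 0, 2.4], [0, 0, 0]],
    [[0.4, 0, 0], [0, 0, 0]],
    [[0.4, 0, 0], [0, 0, 0]],
    [[0.3, 0, 0], [0, 0, 0]],
    [[0, 0, 0], [0, 0, 0]]
  ]
}}

```text
clock: 4.08
tool_pos: [0.4696, 0.2098, 0.0845]
eef_rot: [0.954, 0.301, 0.001, -0.0]
contact_force: [0.1, 0.6, -0.0]
opening: 0.005
finger_force: 0.0
```

Call:
{"api": "step_arm", "payload": {
  "steps": [
    [[0.6, -0.1, 0], [0, 0, 4]],
    [[0.6, -0.1, 0], [0, 0, 4]],
    [[0.6, -0.1, 0], [0, 0, 4]],
    [[0.6, -0.1, 0], [0, 0, 4]],
    [[0, 0, 0], [0, 0, 0]]
  ]
}}

```text
clock: 4.7
tool_pos: [0.4863, 0.2249, 0.0839]
eef_rot: [0.986, 0.166, -0.001, -0.0]
contact_force: [-3.8, 1.1, -0.0]
opening: 0.011
finger_force: 1.6
```

Call:
{"api": "step_arm", "payload": {
  "steps": [
    [[0.8, -0.2, 0], [0, 0, 5]],
    [[0.8, -0.2, 0], [0, 0, 5]],
    [[0.8, -0.2, 0], [0, 0, 5]],
    [[0.8, -0.2, 0], [0, 0, 5]],
    [[0.8, -0.2, 0], [0, 0, 5]],
    [[0.8, -0.2, 0], [0, 0, 5]],
    [[0.8, -0.2, 0], [0, 0, 5]],
    [[0.8, -0.2, 0], [0, 0, 5]],
    [[0, 0, 0], [0, 0, 0]]
  ]
}}

```text
clock: 5.82
tool_pos: [0.5509, 0.2419, 0.0839]
eef_rot: [0.983, -0.181, 0.001, -0.0]
contact_force: [0.1, 0.3, -1.0]
opening: 0.005
finger_force: 0.0
```

Call:
{"api": "step_arm", "payload": {
  "steps": [
    [[0.8, -0.2, 0], [0, 0, 5]],
    [[0.8, -0.2, 0], [0, 0, 5]],
    [[0.8, -0.2, 0], [0, 0, 5]],
    [[0.6, -0.2, 0], [0, 0, 4]],
    [[0, 0, 0], [0, 0, 0]]
  ]
}}

```text
clock: 6.45
tool_pos: [0.5805, 0.2342, 0.0838]
eef_rot: [0.94, -0.341, 0.0, 0.0]
contact_force: [0.3, 0.1, 0.1]
opening: 0.009
finger_force: 0.0
```

```bash
python3 - <<'E'
from h import *
print(sensors.get_state()['contact_force'])
s=snap('top','t3.png'); cv2.imwrite('pics/c3.png',cv2.resize(s['img'][100:310,170:390],None,fx=2.8,fy=2.8)[:,:,::-1])
k=snap('scene','s3.png')['img'][100:400,230:530]; a=cv2.imread('pics/c3.png'); k=cv2.resize(k[:,:,::-1],(588,588))
cv2.imwrite('pics/c3.png',cv2.resize(np.hstack([a,k]),(800,390)))
E
```

```text
[0.30765903 0.12673384 0.1496772 ]
```

View pics/c3.png

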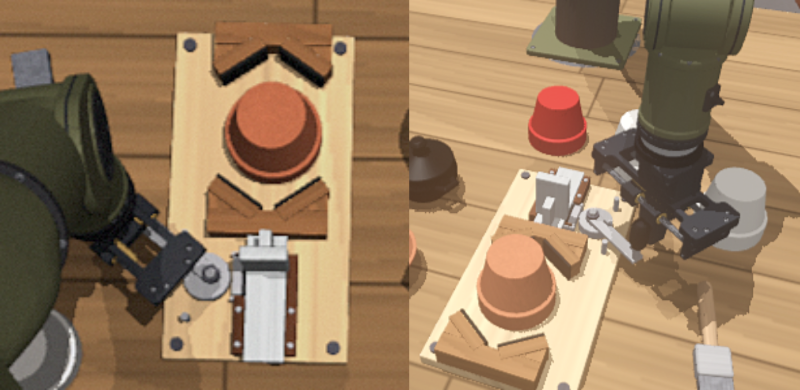

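The lever now points forward-left, nearly at its stop, and the slide and pot haven't moved. I'll nudge it the last few degrees.

Call:
{"api": "step_arm", "payload": {
  "steps": [
    [[0.3, -0.1, 0], [0, 0, 2]],
    [[0.3, -0.1, 0], [0, 0, 2]],
    [[0.3, -0.1, 0], [0, 0, 2]]
  ]
}}

```text
clock: 6.92
tool_pos: [0.5888, 0.231, 0.0836]
eef_rot: [0.92, -0.392, -0.0, 0.0]
contact_force: [-1.5, 0.2, 0.6]
opening: 0.01
finger_force: 0.6
```

Call:
{"api": "step_arm", "payload": {
  "steps": [
    [[0.3, 0, 0], [0, 0, 0]],
    [[0.2, 0, 0], [0, 0, 0]]
  ]
}}

```text
clock: 7.18
tool_pos: [0.5929, 0.2279, 0.0837]
eef_rot: [0.921, -0.39, 0.0, -0.0]
contact_force: [-0.5, 1.6, -0.8]
opening: 0.004
finger_force: 0.8
```

Call:
{"api": "step_arm", "payload": {
  "steps": [
    [[0.2, 0, 0], [0, 0, 0]],
    [[0.2, 0, 0], [0, 0, 0]]
  ]
}}

```text
clock: 7.42
tool_pos: [0.5936, 0.2272, 0.0836]
eef_rot: [0.921, -0.39, -0.002, -0.001]
contact_force: [-5.7, 7.8, 1.6]
opening: -0.001
finger_force: 4.2
```

The lever is against its stop: force rose to about 9.7 N and motion stopped. I'll back off and rise, then measure.

Call:
{"api": "step_arm", "payload": {
  "steps": [
    [[-2, 0, 0], [0, 0, 0]],
    [[-2, 0, 0], [0, 0, 0]],
    [[0, 0, -4], [0, 0, 0]],
    [[0, 0, -4], [0, 0, 0]],
    [[0, 0, 0], [0, 0, -9]],
    [[0, 0, 0], [0, 0, -9]],
    [[0, 0, 0], [0, 0, -9]],
    [[0, 0, 0], [0, 0, -9]],
    [[0, 0, 0], [0, 0, -9]],
    [[0, 0, 0], [0, 0, 0]]
  ]
}}

```text
clock: 8.68
tool_pos: [0.5668, 0.2538, 0.1637]
eef_rot: [1.0, -0.009, -0.0, -0.0]
contact_force: [-0.6, -0.4, 0.0]
opening: 0.009
finger_force: 0.0
```

```bash
python3 - <<'E'
from h import *
st=sensors.get_state(); print(st['tool_pos'],R.from_quat(st['eef_rot']).as_matrix()[:2,0],st['contact_force'])
s=vision.snapshot('top'); f=lambda x,y:(170+x/2.8,100+y/2.8)
for n,(x,y),z in [('rear top',(397,392),.107),('front top',(397,372),.107),('pot top',(409,180),.103)]: print(n,onplane(s,*f(x,y),z)[:2])
E
```

```text
[0.5668134  0.25377071 0.16371708] [ 0.99983157 -0.01835202] [-0.5712732  -0.38969833  0.00837945]
rear top [0.54583098 0.09299629]
front top [0.5586214  0.09325554]
pot top [0.68526112 0.08827066]
```

Call:
{"api": "step_arm", "payload": {
  "steps": [
    [[-1.6, 4, 0], [0, 0, 0]],
    [[-1.6, 4, 0], [0, 0, 0]],
    [[-1.6, 4, 0], [0, 0, 0]],
    [[-1.6, 4.2, 0], [0, 0, 0]],
    [[0, 0, 0], [0, 0, 0]],
    [[0, 0, 2.6], [0, 0, 0]],
    [[0, 0, 2.6], [0, 0, 0]],
    [[0, 0, 2.6], [0, 0, 0]],
    [[1, 0, 0], [0, 0, 0]],
    [[1, 0, 0], [0, 0, 0]],
    [[0.6, 0, 0], [0, 0, 0]],
    [[0, 0, 0], [0, 0, 0]]
  ]
}}

```text
clock: 10.22
tool_pos: [0.5278, 0.0921, 0.0865]
eef_rot: [1.0, -0.009, 0.001, -0.0]
contact_force: [-0.6, 0.2, 1.2]
opening: 0.006
finger_force: 0.0
```

Call:
{"api": "step_arm", "payload": {
  "steps": [
    [[0.4, 0, 0], [0, 0, 0]],
    [[0.4, 0, 0], [0, 0, 0]],
    [[0.3, 0, 0], [0, 0, 0]],
    [[0.3, 0, 0], [0, 0, 0]],
    [[0.3, 0, 0], [0, 0, 0]],
    [[0.3, 0, 0], [0, 0, 0]]
  ]
}}

```text
clock: 10.98
tool_pos: [0.5463, 0.0917, 0.0856]
eef_rot: [1.0, -0.009, -0.001, 0.0]
contact_force: [-3.6, 0.3, 2.6]
opening: 0.003
finger_force: 1.7
```

Call:
{"api": "step_arm", "payload": {
  "steps": [
    [[0.3, 0, 0], [0, 0, 0]],
    [[0.3, 0, 0], [0, 0, 0]],
    [[0.3, 0, 0], [0, 0, 0]],
    [[0.3, 0, 0], [0, 0, 0]],
    [[0.3, 0, 0], [0, 0, 0]],
    [[0.3, 0, 0], [0, 0, 0]],
    [[0.3, 0, 0], [0, 0, 0]],
    [[0.3, 0, 0], [0, 0, 0]]
  ]
}}

```text
clock: 11.98
tool_pos: [0.5692, 0.0914, 0.0856]
eef_rot: [1.0, -0.008, -0.002, 0.0]
contact_force: [-6.9, 1.1, 3.2]
opening: 0.007
finger_force: 3.2
```

Call:
{"api": "step_arm", "payload": {
  "steps": [
    [[0.2, 0, 0], [0, 0, 0]],
    [[0.2, 0, 0], [0, 0, 0]],
    [[0.2, 0, 0], [0, 0, 0]],
    [[0.2, 0, 0], [0, 0, 0]],
    [[0.2, 0, 0], [0, 0, 0]]
  ]
}}

```text
clock: 12.6
tool_pos: [0.5792, 0.0912, 0.0856]
eef_rot: [1.0, -0.008, -0.002, 0.0]
contact_force: [-6.1, 0.6, 3.7]
opening: 0.005
finger_force: 3.1
```

Call:
{"api": "step_arm", "payload": {
  "steps": [
    [[0.2, 0, 0], [0, 0, 0]],
    [[0.2, 0, 0], [0, 0, 0]]
  ]
}}

```text
clock: 12.85
tool_pos: [0.5832, 0.0912, 0.0856]
eef_rot: [1.0, -0.008, -0.002, 0.0]
contact_force: [-7.4, 0.2, 4.2]
opening: 0.009
finger_force: 3.1
```

Call:
{"api": "step_arm", "payload": {
  "steps": [
    [[0.2, 0, 0], [0, 0, 0]]
  ]
}}

```text
clock: 12.98
tool_pos: [0.5852, 0.0912, 0.0856]
eef_rot: [1.0, -0.008, -0.002, 0.0]
contact_force: [-6.9, 0.6, 3.2]
opening: 0.003
finger_force: 3.1
```

Call:
{"api": "step_arm", "payload": {
  "steps": [
    [[0.1, 0, 0], [0, 0, 0]],
    [[0.1, 0, 0], [0, 0, 0]]
  ]
}}

```text
clock: 13.22
tool_pos: [0.5873, 0.0911, 0.0856]
eef_rot: [1.0, -0.009, -0.001, 0.0]
contact_force: [-5.5, 0.2, 3.4]
opening: 0.013
finger_force: 3.1
```

Call:
{"api": "step_arm", "payload": {
  "steps": [
    [[0.1, 0, 0], [0, 0, 0]],
    [[0.1, 0, 0], [0, 0, 0]]
  ]
}}

```text
clock: 13.48
tool_pos: [0.5878, 0.0911, 0.0856]
eef_rot: [1.0, -0.008, -0.003, 0.0]
contact_force: [-9.9, 0.9, 6.6]
opening: 0.004
finger_force: 5.2
```

Call:
{"api": "step_arm", "payload": {
  "steps": [
    [[0.1, 0, 0], [0, 0, 0]],
    [[0.1, 0, 0], [0, 0, 0]]
  ]
}}

```text
clock: 13.72
tool_pos: [0.5879, 0.0911, 0.0856]
eef_rot: [1.0, -0.008, -0.005, 0.0]
contact_force: [-14.1, 1.2, 12.0]
opening: 0.005
finger_force: 7.2
```

```bash
python3 - <<'E'
from h import *
print(sensors.get_state()['contact_force'],sensors.get_state()['tool_pos'])
a=snap('top','t4.png')['img'][100:310,170:390]
k=snap('scene','s4.png')['img'][200:410,230:450]
cv2.imwrite('pics/c4.png',cv2.resize(np.hstack([a,k])[:,:,::-1],(800,382),interpolation=cv2.INTER_CUBIC))
E
```

```text
[-14.14562591   1.1574172   12.03048868] [0.58787049 0.09112248 0.08561892]
```

View pics/c4.png

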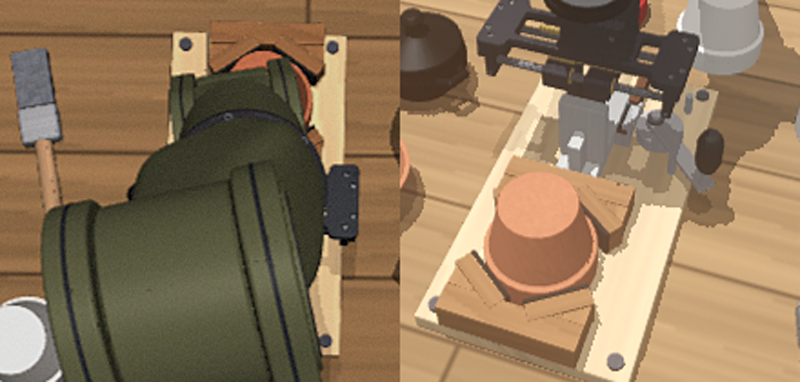

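The slide stalled at 14 N, and the pot now sits against the far V-block and in the jaw. I'll release, rise, and go to the inner side of the knob.

Call:
{"api": "step_arm", "payload": {
  "steps": [
    [[-1, 0, 0], [0, 0, 0]],
    [[-2, 0, 0], [0, 0, 0]],
    [[0, 0, -4], [0, 0, 0]],
    [[0, 0, -4], [0, 0, 0]],
    [[0, 0, 0], [0, 0, 0]]
  ]
}}

```text
clock: 14.45
tool_pos: [0.5664, 0.0915, 0.169]
eef_rot: [1.0, -0.009, 0.005, -0.001]
contact_force: [-0.7, 0.4, 0.5]
opening: 0.003
finger_force: 0.0
```

Call:
{"api": "step_arm", "payload": {
  "steps": [
    [[2.2, -3.2, 0], [0, 0, 0]],
    [[2.2, -3.2, 0], [0, 0, 0]],
    [[2.2, -3.2, 0], [0, 0, 0]],
    [[0, 0, 0], [0, 0, 9]],
    [[0, 0, 0], [0, 0, 9]],
    [[0, 0, 0], [0, 0, 9]],
    [[0, 0, 0], [0, 0, 9]],
    [[0, 0, 0], [0, 0, 9]],
    [[0, 0, 0], [0, 0, 0]]
  ]
}}

```text
clock: 15.58
tool_pos: [0.6306, 0.1861, 0.1648]
eef_rot: [0.921, -0.39, 0.001, 0.0]
contact_force: [-0.9, 0.1, -0.1]
opening: 0.003
finger_force: 0.0
```

```bash
python3 - <<'E'
from h import *
st=sensors.get_state(); p=st['tool_pos'];M=R.from_quat(st['eef_rot']).as_matrix(); print(p,M[:2,0])
print('to go cm',M.T@(np.array([.627,.188,.0845])-p)*100)
a=snap('top','t5.png')['img'][100:310,170:390]
k=snap('scene','s5.png')['img'][180:390,230:450]
cv2.imwrite('pics/c5.png',cv2.resize(np.hstack([a,k])[:,:,::-1],(800,382),interpolation=cv2.INTER_CUBIC))
E
```

```text
[0.63062514 0.18612894 0.1647661 ] [ 0.69591285 -0.71812488]
to go cm [-0.39788655  0.12660659  8.02611633]
```

View pics/c5.png

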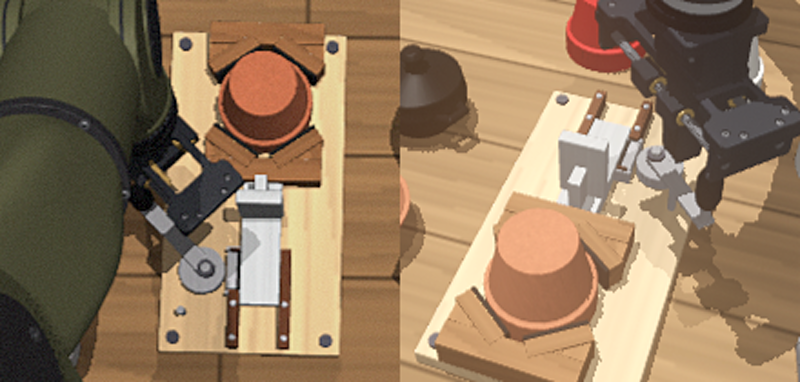

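The pot is snug between both V-blocks and the lever is at its low point, with the finger on the inner side of the knob. I'll descend and push it back counter-clockwise.

Call:
{"api": "step_arm", "payload": {
  "steps": [
    [[0, 0, 3], [0, 0, 0]],
    [[0, 0, 3], [0, 0, 0]],
    [[0, 0, 2], [0, 0, 0]],
    [[-0.6, 0, 0], [0, 0, 0]],
    [[-0.6, 0, 0], [0, 0, 0]],
    [[-0.3, 0, 0], [0, 0, 0]],
    [[0, 0, 0], [0, 0, 0]]
  ]
}}

```text
clock: 16.55
tool_pos: [0.6203, 0.1976, 0.0867]
eef_rot: [0.921, -0.39, 0.001, -0.001]
contact_force: [0.0, 0.5, -0.0]
opening: 0.008
finger_force: 0.0
```

Call:
{"api": "step_arm", "payload": {
  "steps": [
    [[-0.8, -0.1, 0], [0, 0, -5]],
    [[-0.8, -0.1, 0], [0, 0, -5]],
    [[-0.8, -0.1, 0], [0, 0, -5]],
    [[-0.8, -0.1, 0], [0, 0, -5]],
    [[-0.8, -0.1, 0], [0, 0, -5]],
    [[-0.8, -0.1, 0], [0, 0, -5]],
    [[0, 0, 0], [0, 0, 0]]
  ]
}}

```text
clock: 17.42
tool_pos: [0.5836, 0.2288, 0.0863]
eef_rot: [0.99, -0.139, 0.0, -0.001]
contact_force: [0.5, -0.2, 0.8]
opening: 0.007
finger_force: 0.1
```

Call:
{"api": "step_arm", "payload": {
  "steps": [
    [[-0.8, -0.1, 0], [0, 0, -5]],
    [[-0.8, -0.1, 0], [0, 0, -5]],
    [[-0.8, -0.1, 0], [0, 0, -5]],
    [[-0.8, -0.1, 0], [0, 0, -5]],
    [[-0.8, -0.1, 0], [0, 0, -5]],
    [[-0.8, -0.1, 0], [0, 0, -5]],
    [[-0.8, -0.1, 0], [0, 0, -5]],
    [[0, 0, 0], [0, 0, 0]]
  ]
}}

```text
clock: 18.42
tool_pos: [0.5292, 0.2366, 0.0862]
eef_rot: [0.986, 0.164, 0.001, -0.0]
contact_force: [1.5, 1.9, 1.0]
opening: 0.005
finger_force: 1.0
```

Call:
{"api": "step_arm", "payload": {
  "steps": [
    [[-0.6, -0.1, 0], [0, 0, -4]],
    [[-0.6, -0.1, 0], [0, 0, -4]],
    [[-0.6, -0.1, 0], [0, 0, -4]],
    [[-0.6, -0.1, 0], [0, 0, -4]],
    [[0, 0, 0], [0, 0, 0]]
  ]
}}

```text
clock: 19.05
tool_pos: [0.5106, 0.2324, 0.0866]
eef_rot: [0.954, 0.299, 0.006, -0.001]
contact_force: [7.9, 6.1, -4.7]
opening: 0.003
finger_force: 4.9
```

Call:
{"api": "step_arm", "payload": {
  "steps": [
    [[-0.3, -0.1, 0], [0, 0, -2]],
    [[-0.3, -0.1, 0], [0, 0, -2]],
    [[-0.3, 0, 0], [0, 0, -2]]
  ]
}}

```text
clock: 19.42
tool_pos: [0.5044, 0.2302, 0.0868]
eef_rot: [0.937, 0.349, 0.009, -0.002]
contact_force: [12.5, 8.6, -6.9]
opening: 0.001
finger_force: 7.2
```

Call:
{"api": "step_arm", "payload": {
  "steps": [
    [[-0.3, 0, 0], [0, 0, 0]],
    [[-0.3, 0, 0], [0, 0, 0]],
    [[-0.3, 0, 0], [0, 0, 0]]
  ]
}}

```text
clock: 19.8
tool_pos: [0.4991, 0.2267, 0.087]
eef_rot: [0.937, 0.349, 0.011, -0.003]
contact_force: [15.9, 12.9, -11.8]
opening: 0.008
finger_force: 9.7
```

Call:
{"api": "step_arm", "payload": {
  "steps": [
    [[1.5, 0, 0], [0, 0, 0]],
    [[2, 0, 0], [0, 0, 0]],
    [[0, 0, -4], [0, 0, 0]],
    [[0, 0, -4], [0, 0, 0]],
    [[-4, -4, 0], [0, 0, 0]],
    [[-4, -4, 0], [0, 0, 0]],
    [[-4, -4, 0], [0, 0, 0]],
    [[0, 0, 0], [0, 0, 0]]
  ]
}}

```text
clock: 20.8
tool_pos: [0.3425, 0.2534, 0.1657]
eef_rot: [0.936, 0.351, -0.003, 0.001]
contact_force: [1.0, -0.3, -0.5]
opening: 0.002
finger_force: 0.0
```

```bash
python3 - <<'E'
from h import *
st=sensors.get_state(); print(st['tool_pos'],st['contact_force'])
a=snap('top','t6.png')['img'][100:310,170:390]
k=snap('scene','s6.png')['img'][180:390,230:450]
cv2.imwrite('pics/c6.png',cv2.resize(np.hstack([a,k])[:,:,::-1],(800,382),interpolation=cv2.INTER_CUBIC))
E
```

```text
[0.34247735 0.25340919 0.16573319] [ 0.95877941 -0.33737219 -0.47990477]
```

View pics/c6.png

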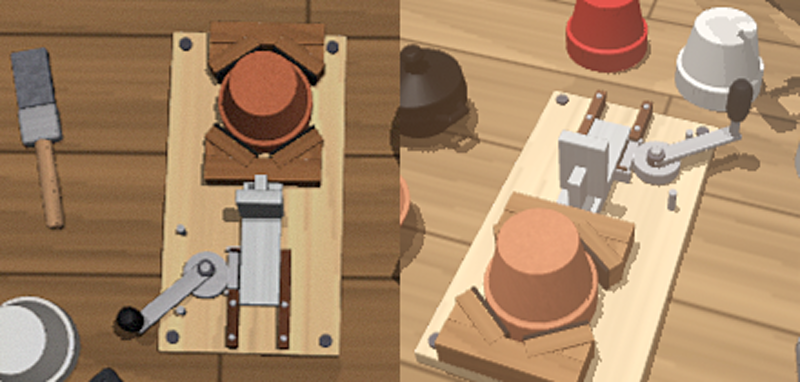

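The lever is now past its starting locked angle: the knob is at about (241,275), against (239,271) before. The pot is snug, and the brush and look-alikes haven't moved. I'll hand it in.

```bash
python3 -c "
from h import *
print(finish_job())"
```

```text
the job is handed in; nothing more can be done
None
```

The job is handed in: I freed the cam lever, pushed the slide forward until the pot was home and snug between the V-blocks, and locked the lever again. By my estimate the lever ended at about 1.49 rad, past the 1.35 needed to lock.

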